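# Load the bronze specimen into the marked carousel compartment

## Task

Turn the slotted dial cover of the specimen carousel by its orange bar grip until the open slot is lined up with the yellow marker, then put the bronze-coloured round specimen through the slot into the compartment below. Let go of everything and leave the slot lined up with the yellow marker.

Things in the scene. Friction and masses are not known exactly. Their poses are not given: they have to be found in the camera images.
- dial_grip (a point): Middle of the orange bar grip on the carousel's cover, on the turning axis, 61 mm above the table. The bar is 50 mm long, 14 wide, 28 high (45 to 73 mm above the table), on a hub 58 mm across. Axes turn with the cover: z up, x along the bar towards the middle of the open slot, y across the bar (pinch it along y).
- dial_cover (a joint): Turn of the black dial cover, rad, counter-clockwise from above; 0 midway between two compartments, where the slot is parked at the start (within 0.22); the yellow one is 60 degrees from 0, to either side. Light friction, 0.06 N m; stays where left. The cover is a disc 160 mm across, 5 mm thick, its top 40 mm above the table, with one pie-shaped slot 60 degrees wide edged in white.
- dial_slot (a point): Middle of the cover's open slot, 53 mm from the turning axis, level with the cover's top, 40 mm above the table; axes as dial_grip. The slot is 53 mm wide here and reaches from 29 mm from the axis to the rim. Lined up with a compartment it opens a wedge-shaped well 66 degrees wide, 28 to 75 mm from the axis, its floor 30 mm below the cover's top.
- mark_yellow: Yellow round marker, 16 mm across, 4 mm thick, on the carousel's grey foot (196 mm across, 8 mm high, fixed to the table) outside the cover's rim, 89 mm from the turning axis, in line with the middle of its compartment. Origin at the centre of its underside. Blue and red markers stand at the two other compartments, 120 degrees apart.
- slug_3: Bronze-coloured (tan) round metal specimen standing on the table left of the carousel, 22 mm across, 18 mm high, about 0.05 kg; origin at the centre of its underside, z up. Two larger silver-grey specimens (28 x 16 and 34 x 22 mm) stand in the same row, which runs away from the robot; centres at least 50 mm apart.
- carousel: The specimen carousel: aluminium drum 160 mm across under the black cover, on a round grey foot fixed to the table; origin at the centre of the foot's underside, z up. It stands between two tall hardness testers with heads 0.6 m or more high, fronts at about x = 0.47 m, facing sides at about y = 0.38 and y = -0.14 m; swing the arm in from the front, drawn back, to keep clear of them.
Not all that is in view belongs to the job. What is shaped like the slug_3 but green or pink is not meant.

How it is judged:
By the outcome, as a careful person would: the job done as asked, in the order asked, and still so for the second after the job is handed in, with the robot touching nothing.
It also fails if it takes over 51 s, if anything falls off the work surface, if the arm or the gripper's body presses on something with over 40 N, if the wrist force passes 120 N, or if a joint passes its speed limit or range.

## Robot

A 7-joint arm with a two-finger parallel gripper is mounted at the origin on a cart in front of the work surface, level with it; the furniture and walls round the work are solid. World frame = base frame: x ahead of the robot, y to its left, z up, the work surface at z = 0. Lengths are in m, angles in rad, forces in N, time in s.
With the tool pointing down it reaches from about 0.425 to 0.875 m from the base axis. Payload 4.7 kg.
Tool frame: the origin (TCP) lies at the very end of the fingers, on their centre line; the grasp point (between the pads) lies 19 mm behind it; z points along the fingers, y is the line along which they close (so a half turn about z gives the same grasp; the last joint's range is limited). The gripper opens to 87 mm and grips with 3 to 60 N. Pads are 19 mm wide; open, the fingers measure 117 mm over their backs; the gripper's body (75 mm by 190 mm) begins 51 mm behind the grasp point.
Start: joints at [1.36, 0.321, -0.07, 1.45, 0.023, 1.371, -0.057], TCP at [0.145, -0.634, 0.223] pointing down, gripper open.
Joint ranges: [-2.86, 2.86], [-0.3, 2.09], [-1.38, 1.24], [0.06, 2.45], [-1.56, 4.7], [0.09, 2.05], [-2.69, 2.69]. Speed limits (rad/s): [2.57, 2.57, 3.14, 3.14, 3.14, 3.14, 3.14].

## Interface

Orientations are given as a rotation vector (axis times angle).
In Python, from bench import ctrl, vision gives the robot as it stands.
- The arm moves only by the tool jog_arm, never from a script. Its argument "increments" is a list of rows, each an object of numbers: "tx", "ty", "tz": the shift along the tool's x, y, z in mm; "wx", "wy", "wz": the turn, a rotation vector about the tool's x, y, z in rad; "gripper": the opening, from 0 (shut) to 1 (fully open). In form: [{"tx": .., "ty": .., "tz": .., "wx": .., "wy": .., "wz": .., "gripper": ..}, ...]. A call has exactly 5 rows; each row is the pose to reach, as a shift and turn from the pose commanded when the call began, along the tool's axes at that moment; what a row does not reach only later rows make up. A row lasts 1/12 s, in which the tool goes at most 41.7 mm and 7.16 degrees, less where a joint would pass 70% of its speed; a pose out of reach is approached as far as the arm can. A call with a gripper value outside its range is refused whole. The fingers move at their own pace and stop on an object; "grip_force" is the grip in N (left out, the last holds). Time passes only in rows, so rows that repeat a pose let the fingers close, or fill a call up. It gives the time, the measured TCP pose, the force, the opening and the grip force at its end, in the units of the state.
- ctrl.get_state(): the state, without advancing time (a new reading comes with each control period).
- vision.get_image(name): name is "side" or "top"; returns a dict with "color" (420x560x3 uint8, blue, green, red), "fx", "fy", "cx", "cy" (pixels), "k1" (the pictures are not rectified: a ray, as slopes to the right and down, at radius r is drawn at 1 + k1 r^2 times it, then the intrinsics apply), "extrinsics" (4x4, takes a point from world to camera coordinates). Camera axes: x right, y down, z forward; pixel columns grow to the right and rows downward; lengths in m; the calibration is good to about 2 mm. A picture is of the moment at which its call begins. There is no depth.
- ctrl.close_job(): hands the job in; it is judged then, once.
Trained networks look in the newest picture that a camera, given by its name, has taken for a name from the list of things; names that differ only in an ending like _2 or _b are one class to them, and where a whole thing is asked for, a point or a joint stands for the part that bears it (a point fixed in the world has none). Each returns a list of dicts, best first, with "conf" (0 to 1); they miss things now and then, are a little off and sometimes report something else, mostly with a low value. They report only what shows in the picture. A call takes as long as a camera call. They do not tell look-alikes from the thing itself.
- vision.spot_in(camera, thing): "bbox" ([left, top, right, bottom] in pixels, round what is visible of it).
The state is a dict: "time": time; "joint_positions": joint angles; "qd": joint speeds; "joint_torque": joint torques, N m; "position": TCP position; "tool_rot": TCP orientation; "ft_force": force on the tool from outside, world axes, zero at the start; "torque": the same for the moment, N m; "grip_width": opening from 0.0 (shut) to 1.0 (fully open); "grip_force": force on a finger pad.
Only numpy, scipy, OpenCV 4.12 (cv2) and the standard library are available. Lean on these libraries where they do the work, as an engineer would, in place of code of your own. Each camera call takes 0.05 s, during which the arm holds its last target. There are 200 camera calls.

## Working session

There is one attempt and no reset: what is moved stays moved. The work goes in short steps, Python scripts to look and compute and a tool call to move; the robot and the scene stay as the last step left them, time stands still between calls to the robot, and variables do not carry over. Pictures are saved under pics/ and viewed, at most 10 in all, crops included, and the job is handed in when it is done.

Besides the shell and the picture viewer there is one more tool, called after "Request:" in YAML: its name, and indented under it one key for each argument. jog_arm: Moves the arm, as the interface text tells. Its arguments: {"type":"object","properties":{"increments":{"type":"array"},"grip_force":{"type":"number"}},"required":["increments"]}

```bash
mkdir -p pics
cat > h.py <<'E'
import numpy as np, cv2
from bench import ctrl, vision
def project(im,P):
    P=np.atleast_2d(P); E=np.array(im["extrinsics"]); c=(E[:3,:3]@P.T).T+E[:3,3]
    s=c[:,:2]/c[:,2:]; s=s*(1+im["k1"]*(s**2).sum(1,keepdims=True))
    return s*[im["fx"],im["fy"]]+[im["cx"],im["cy"]]
def ray(im,uv,z):
    "pixel -> world point at height z"
    K=np.array([[im["fx"],0,im["cx"]],[0,im["fy"],im["cy"]],[0,0,1]],float)
    s=cv2.undistortPoints(np.array([[uv]],float),K,np.array([im["k1"],0,0,0.]))[0,0]
    E=np.array(im["extrinsics"]); d=E[:3,:3].T@[s[0],s[1],1]; o=-E[:3,:3].T@E[:3,3]
    return o+d*(z-o[2])/d[2]
E
python3 - <<'E'
from h import *
for c in("top","side"):
    im=vision.get_image(c); cv2.imwrite(f"pics/{c}0.png",im["color"])
    E=np.array(im["extrinsics"]); print(c,im["fx"],im["k1"],-E[:3,:3].T@E[:3,3])
    for t in("slug_3","mark_yellow","dial_cover","dial_grip","carousel"):
        print(t,[(np.round(d["bbox"]).tolist(),round(d["conf"],2)) for d in vision.spot_in(c,t)][:6])
s=ctrl.get_state();print(s["time"],s["position"],s["tool_rot"])
E
```

```text
top 453.3483508010003 0.001807710030195278 [0.37687113 0.1275921  0.92115444]
slug_3 [([244.0, 211.0, 251.0, 222.0], 0.63), ([185.0, 226.0, 194.0, 238.0], 0.51)]
mark_yellow [([308.0, 204.0, 315.0, 215.0], 0.39)]
dial_cover [([305.0, 144.0, 383.0, 216.0], 0.78), ([293.0, 140.0, 387.0, 235.0], 0.66)]
dial_grip [([303.0, 141.0, 384.0, 219.0], 0.67)]
carousel [([293.0, 139.0, 388.0, 232.0], 0.88)]
side 472.87523000664896 -0.08691326956452924 [0.18575215 0.70520529 0.58476642]
slug_3 [([241.0, 250.0, 256.0, 262.0], 0.73), ([217.0, 294.0, 232.0, 313.0], 0.52), ([256.0, 277.0, 267.0, 296.0], 0.51)]
mark_yellow []
dial_cover [([233.0, 160.0, 308.0, 203.0], 0.97)]
dial_grip [([233.0, 158.0, 310.0, 202.0], 0.87)]
carousel [([226.0, 158.0, 319.0, 222.0], 0.79)]
0.6 [ 0.1448862  -0.63366498  0.22261518] [ 3.12164034e+00  3.52464150e-01 -4.87134924e-05]
```

Run:
```python
import cv2,numpy as np
a=cv2.imread("pics/top0.png")[120:260,160:410]; b=cv2.imread("pics/side0.png")[140:330,180:350]
a=cv2.resize(a,None,fx=3.2,fy=3.2,interpolation=3);b=cv2.resize(b,None,fx=3.1,fy=3.1,interpolation=3)
cv2.imwrite("pics/a.png",a);cv2.imwrite("pics/b.png",b)
```

```text
(no output)
```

View pics/top0.png

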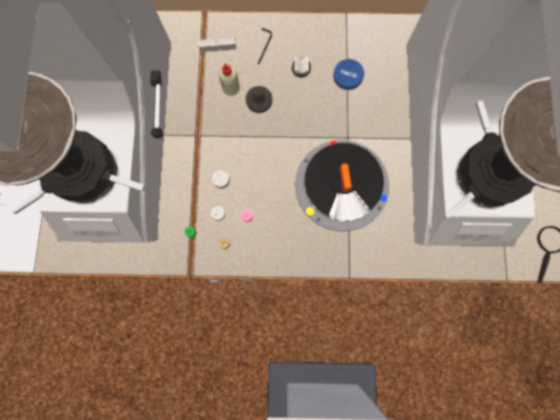

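View pics/a.png

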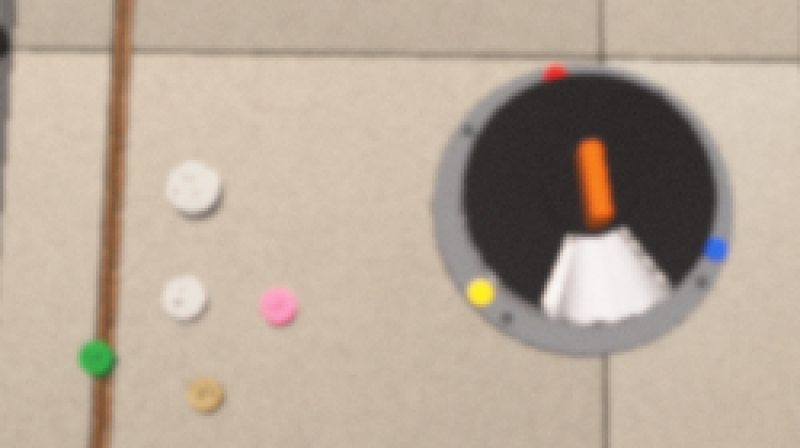

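View pics/b.png

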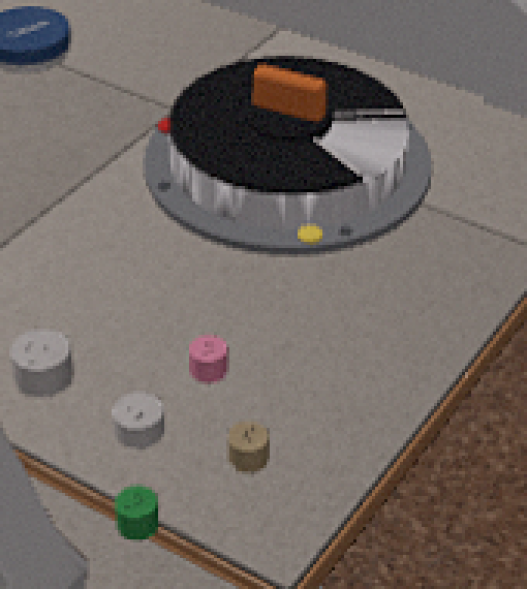

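The top crop shows candidates for the specimen, in full-picture pixels: bronze/tan at (224,243), pink at (247,216), green at (190,232), small silver at (217,213) and large silver at (220,179). I choose the tan one at (224,243), which is at about (260,284) in the side view. The yellow marker is at (310,211), and the slot points towards the robot at about (348,206). Next I measure by colour.

```bash
cat >> h.py <<'E'
def blob(im,lo,hi,box):
    l,t,r,b=box; h=cv2.cvtColor(im["color"],cv2.COLOR_BGR2HSV)[t:b,l:r]
    m=cv2.inRange(h,lo,hi); n,L,S,C=cv2.connectedComponentsWithStats(m)
    i=1+S[1:,4].argmax(); ys,xs=np.nonzero(L==i); return C[i]+[l,t],S[i,4],np.c_[xs+l,ys+t]
def angles():
    im=vision.get_image("top")
    g,n,p=blob(im,(3,150,120),(15,255,255),(290,130,400,240))
    q=np.array([ray(im,x,.07)[:2] for x in p]); c=q.mean(0); w,v=np.linalg.eigh(np.cov((q-c).T))
    return im,c,np.arctan2(v[1,1],v[0,1]),q
E
python3 - <<'E'
from h import *
im,c,a,q=angles(); print("grip",c,np.degrees(a),q.ptp(0) if hasattr(q,'ptp') else np.ptp(q,0))
M={}
for n,lo,hi in(("y",(22,150,120),(35,255,255)),("b",(105,150,100),(125,255,255)),("r",(0,180,100),(2,255,255)),("r2",(174,150,100),(180,255,255))):
    try:
        u,k,_=blob(im,lo,hi,(290,130,400,240)); M[n]=ray(im,u,.012)[:2]; print(n,u,k,M[n])
    except Exception as e: print(n,e)
u,k,_=blob(im,(12,60,80),(28,255,255),(210,230,236,256)); print("slug top",u,k,ray(im,u,.016))
si=vision.get_image("side"); u,k,p=blob(si,(12,60,60),(30,255,255),(245,268,280,300)); print("slug side",u,k,p.min(0),p.max(0),ray(si,u,.011))
u,k,_=blob(si,(22,150,100),(35,255,255),(226,158,330,235)); print("y side",u,k,ray(si,u,.012))
u,k,p=blob(si,(3,150,80),(15,255,255),(226,150,330,235)); print("grip side",u,k,ray(si,u,.062))
for col in("foot",):
    hsv=cv2.cvtColor(im["color"],cv2.COLOR_BGR2HSV)[130:245,285:400]
    m=cv2.inRange(hsv,(0,0,0),(180,255,60)); n,L,S,C=cv2.connectedComponentsWithStats(m); i=1+S[1:,4].argmax()
    cs,_=cv2.findContours((L==i).astype(np.uint8),0,2); hull=cv2.convexHull(max(cs,key=len))[:,0]+[285,130]
    P=np.array([ray(im,x,.04)[:2] for x in hull]); cen=c.copy()
    from scipy.optimize import least_squares
    r=least_squares(lambda x:np.hypot(*(P-x[:2]).T)-.08,c,loss="soft_l1",f_scale=.002); print("cover circle",r.x)
    cs=r.x
for n in M: d=M[n]-cs; print(n,np.hypot(*d),np.degrees(np.arctan2(d[1],d[0])))
s=ctrl.get_state(); print(s["joint_positions"])
E
```

```text
grip [0.6143442 0.0126025] -172.7839296958476 [0.05427456 0.02107761]
y [309.8   211.075] 40 [0.55550509 0.07830855]
b [382.63333333 197.36666667] 30 [ 0.58659609 -0.07109809]
r [332.90909091 142.63636364] 11 [0.70311055 0.03042404]
r2 attempt to get argmax of an empty sequence
slug top [223.69047619 242.83333333] 126 [0.48698573 0.25099719 0.016     ]
slug side [259.8121547  283.55248619] 181 [254 276] [266 291] [0.48565948 0.25398202 0.011     ]
y side [279.74193548 215.16129032] 31 [0.55387841 0.08199867 0.012     ]
grip side [272.92283951 169.34259259] 324 [0.61241562 0.01685081 0.062     ]
cover circle [0.61252107 0.01281647]
y 0.08683337408549671 131.04212317006645
b 0.0878280044985029 -107.16827019990218
r 0.09228477549981605 10.999239216719602
[ 1.36009733  0.32100808 -0.07008643  1.45047126  0.02257075  1.37078659
 -0.05688455]
```

```bash
cat >> h.py <<'E'
def plan(targets,start=None):
    "targets: (x,y,z,yaw_deg of tool x) -> tool-frame increments for each successive call"
    if start is None:
        s=ctrl.get_state(); r=s["tool_rot"]; R=cv2.Rodrigues(np.array(r,float))[0]
        start=(*s["position"],np.degrees(np.arctan2(R[1,0],R[0,0]))); print("t",round(s["time"],2),"at",np.round(start,4),"w",round(s["grip_width"],3),"gf",round(s["grip_force"],1),"F",np.round(s["ft_force"],1),"tilt",np.round(R[:2,2],4), "q",np.round(s["joint_positions"],2))
    for t in targets:
        a=np.radians(start[3]); d=np.subtract(t,start)
        w=-np.radians((d[3]+180)%360-180)
        tx=(np.cos(a)*d[0]+np.sin(a)*d[1])*1e3; ty=(np.sin(a)*d[0]-np.cos(a)*d[1])*1e3
        print(t,"tx %.1f ty %.1f tz %.1f wz %.3f"%(tx,ty,-d[2]*1e3,w)); start=t
E
python3 -c "
from h import *
plan([(.154,-.44,.21,48),(.29,-.34,.2,83),(.39,-.19,.2,118),(.43,-.02,.2,153),(.614,.0135,.18,187.2)])"
```

```text
t 0.7 at [ 0.1449 -0.6337  0.2226 12.8809] w 0.998 gf 0.0 F [ 0.3  0.  -0. ] tilt [ 0.     -0.0001] q [ 1.36  0.32 -0.07  1.45  0.02  1.37 -0.06]
(0.154, -0.44, 0.21, 48) tx 52.1 ty -186.8 tz 12.6 wz -0.613
(0.29, -0.34, 0.2, 83) tx 165.3 ty 34.2 tz 10.0 wz -0.611
(0.39, -0.19, 0.2, 118) tx 161.1 ty 81.0 tz -0.0 wz -0.611
(0.43, -0.02, 0.2, 153) tx 131.3 ty 115.1 tz -0.0 wz -0.611
(0.614, 0.0135, 0.18, 187.2) tx -148.7 ty 113.4 tz 20.0 wz -0.597
```

Request:
jog_arm:
  increments:
    - {"tx": 10, "ty": -37, "tz": 2, "wz": -0.12, "gripper": 1}
    - {"tx": 21, "ty": -75, "tz": 5, "wz": -0.24, "gripper": 1}
    - {"tx": 31, "ty": -112, "tz": 7, "wz": -0.36, "gripper": 1}
    - {"tx": 42, "ty": -150, "tz": 10, "wz": -0.48, "gripper": 1}
    - {"tx": 52, "ty": -187, "tz": 12, "wz": -0.61, "gripper": 1}

```text
validation failed for argument at $.in...
```

Request:
jog_arm:
  increments:
    - {"tx": 10, "ty": -37, "tz": 2, "wx": 0, "wy": 0, "wz": -0.12, "gripper": 1}
    - {"tx": 21, "ty": -75, "tz": 5, "wx": 0, "wy": 0, "wz": -0.24, "gripper": 1}
    - {"tx": 31, "ty": -112, "tz": 7, "wx": 0, "wy": 0, "wz": -0.36, "gripper": 1}
    - {"tx": 42, "ty": -150, "tz": 10, "wx": 0, "wy": 0, "wz": -0.48, "gripper": 1}
    - {"tx": 52, "ty": -187, "tz": 12, "wx": 0, "wy": 0, "wz": -0.61, "gripper": 1}

```text
time: 1.12
position: [0.154, -0.4377, 0.2101]
tool_rot: [-2.871, -1.275, 0.0]
ft_force: [0.4, 0.1, 0.3]
grip_width: 1.001
grip_force: 0.0
```

Request:
jog_arm:
  increments:
    - {"tx": 33, "ty": 7, "tz": 2, "wx": 0, "wy": 0, "wz": -0.12, "gripper": 1}
    - {"tx": 66, "ty": 14, "tz": 4, "wx": 0, "wy": 0, "wz": -0.24, "gripper": 1}
    - {"tx": 99, "ty": 21, "tz": 6, "wx": 0, "wy": 0, "wz": -0.36, "gripper": 1}
    - {"tx": 132, "ty": 28, "tz": 8, "wx": 0, "wy": 0, "wz": -0.48, "gripper": 1}
    - {"tx": 165, "ty": 34, "tz": 10, "wx": 0, "wy": 0, "wz": -0.61, "gripper": 1}

```text
time: 1.53
position: [0.2915, -0.34, 0.201]
tool_rot: [2.36, 2.071, -0.001]
ft_force: [0.6, 0.3, 0.1]
grip_width: 1.001
grip_force: 0.0
```

Request:
jog_arm:
  increments:
    - {"tx": 32, "ty": 16, "tz": 0, "wx": 0, "wy": 0, "wz": -0.12, "gripper": 1}
    - {"tx": 64, "ty": 32, "tz": 0, "wx": 0, "wy": 0, "wz": -0.24, "gripper": 1}
    - {"tx": 96, "ty": 48, "tz": 0, "wx": 0, "wy": 0, "wz": -0.36, "gripper": 1}
    - {"tx": 128, "ty": 64, "tz": 0, "wx": 0, "wy": 0, "wz": -0.48, "gripper": 1}
    - {"tx": 161, "ty": 81, "tz": 0, "wx": 0, "wy": 0, "wz": -0.61, "gripper": 1}

```text
time: 1.95
position: [0.393, -0.1911, 0.2009]
tool_rot: [1.637, 2.68, -0.001]
ft_force: [-0.0, -1.0, -0.5]
grip_width: 0.997
grip_force: 0.0
```

```bash
python3 -c "
from h import *
plan([(.43,-.02,.2,153),(.614,.0135,.18,187.2)])"
```

```text
t 1.95 at [  0.393   -0.1911   0.2009 117.1862] w 0.997 gf 0.0 F [-0.  -1.  -0.5] tilt [ 0.0005 -0.0013] q [ 0.97 -0.12 -0.54  1.96 -0.06  1.28  0.93]
(0.43, -0.02, 0.2, 153) tx 135.3 ty 111.1 tz 0.9 wz -0.625
(0.614, 0.0135, 0.18, 187.2) tx -148.7 ty 113.4 tz 20.0 wz -0.597
```

Request:
jog_arm:
  increments:
    - {"tx": 27, "ty": 22, "tz": 0, "wx": 0, "wy": 0, "wz": -0.12, "gripper": 1}
    - {"tx": 54, "ty": 44, "tz": 0, "wx": 0, "wy": 0, "wz": -0.24, "gripper": 1}
    - {"tx": 81, "ty": 66, "tz": 0, "wx": 0, "wy": 0, "wz": -0.36, "gripper": 1}
    - {"tx": 108, "ty": 88, "tz": 0, "wx": 0, "wy": 0, "wz": -0.48, "gripper": 1}
    - {"tx": 135, "ty": 111, "tz": 1, "wx": 0, "wy": 0, "wz": -0.62, "gripper": 1}

```text
time: 2.37
position: [0.4306, -0.0203, 0.2]
tool_rot: [0.763, 3.046, -0.001]
ft_force: [0.6, -1.6, -0.9]
grip_width: 1.006
grip_force: 0.0
```

Request:
jog_arm:
  increments:
    - {"tx": -30, "ty": 23, "tz": 4, "wx": 0, "wy": 0, "wz": -0.12, "gripper": 1}
    - {"tx": -60, "ty": 46, "tz": 8, "wx": 0, "wy": 0, "wz": -0.24, "gripper": 1}
    - {"tx": -90, "ty": 69, "tz": 12, "wx": 0, "wy": 0, "wz": -0.36, "gripper": 1}
    - {"tx": -120, "ty": 92, "tz": 16, "wx": 0, "wy": 0, "wz": -0.48, "gripper": 1}
    - {"tx": -149, "ty": 113, "tz": 20, "wx": 0, "wy": 0, "wz": -0.6, "gripper": 1}

```text
time: 2.78
position: [0.6173, 0.0067, 0.1792]
tool_rot: [-0.17, 3.136, -0.0]
ft_force: [-0.2, -0.9, 1.6]
grip_width: 1.001
grip_force: 0.0
```

```bash
python3 -c "
from h import *
plan([(.614,.0135,.046,187.2)])"
```

```text
t 2.78 at [ 6.173000e-01  6.700000e-03  1.792000e-01 -1.737882e+02] w 1.001 gf 0.0 F [-0.2 -0.9  1.6] tilt [ 0.0006 -0.    ] q [ 0.59  0.38 -0.81  1.57  0.28  1.31  1.42]
(0.614, 0.0135, 0.046, 187.2) tx 2.5 ty 7.2 tz 133.2 wz -0.017
```

Request:
jog_arm:
  increments:
    - {"tx": 2, "ty": 7, "tz": 30, "wx": 0, "wy": 0, "wz": -0.017, "gripper": 0.6}
    - {"tx": 2.5, "ty": 7, "tz": 60, "wx": 0, "wy": 0, "wz": -0.017, "gripper": 0.6}
    - {"tx": 2.5, "ty": 7, "tz": 90, "wx": 0, "wy": 0, "wz": -0.017, "gripper": 0.6}
    - {"tx": 2.5, "ty": 7, "tz": 115, "wx": 0, "wy": 0, "wz": -0.017, "gripper": 0.6}
    - {"tx": 2.5, "ty": 7, "tz": 129, "wx": 0, "wy": 0, "wz": -0.017, "gripper": 0.6}
  grip_force: 15

```text
time: 3.2
position: [0.6101, 0.0128, 0.0471]
tool_rot: [0.188, -3.131, -0.001]
ft_force: [-1.1, 0.2, -0.3]
grip_width: 0.704
grip_force: 0.0
```

Request:
jog_arm:
  increments:
    - {"tx": 0, "ty": 0, "tz": 0, "wx": 0, "wy": 0, "wz": 0, "gripper": 0.4}
    - {"tx": 0, "ty": 0, "tz": 0, "wx": 0, "wy": 0, "wz": 0, "gripper": 0.3}
    - {"tx": 0, "ty": 0, "tz": 0, "wx": 0, "wy": 0, "wz": 0, "gripper": 0.2}
    - {"tx": 0, "ty": 0, "tz": 0, "wx": 0, "wy": 0, "wz": 0, "gripper": 0}
    - {"tx": 0, "ty": 0, "tz": 0, "wx": 0, "wy": 0, "wz": 0, "gripper": 0}
  grip_force: 15

```text
time: 3.62
position: [0.6133, 0.0131, 0.0524]
tool_rot: [-0.188, 3.133, -0.001]
ft_force: [-0.5, -0.4, -0.3]
grip_width: 0.327
grip_force: 0.0
```

```bash
python3 -c "
from h import *
plan([(.614,.0135,.050,131.6)])"
```

```text
t 3.62 at [ 6.133000e-01  1.310000e-02  5.240000e-02 -1.731247e+02] w 0.327 gf 0.0 F [-0.5 -0.4 -0.3] tilt [ 0.003  -0.0005] q [ 0.55  0.49 -0.77  1.71  0.38  1.09  1.35]
(0.614, 0.0135, 0.05, 131.6) tx -0.7 ty 0.3 tz 2.4 wz 0.965
```

Request:
jog_arm:
  increments:
    - {"tx": 0, "ty": 0, "tz": 0, "wx": 0, "wy": 0, "wz": 0, "gripper": 0}
    - {"tx": 0, "ty": 0, "tz": 0, "wx": 0, "wy": 0, "wz": 0, "gripper": 0}
    - {"tx": 0, "ty": 0, "tz": 0, "wx": 0, "wy": 0, "wz": 0, "gripper": 0}
    - {"tx": 0, "ty": 0, "tz": 0, "wx": 0, "wy": 0, "wz": 0, "gripper": 0}
    - {"tx": 0, "ty": 0, "tz": 0, "wx": 0, "wy": 0, "wz": 0, "gripper": 0}
  grip_force: 15

```text
time: 4.03
position: [0.6126, 0.012, 0.0514]
tool_rot: [-0.187, 3.135, -0.003]
ft_force: [-1.3, -2.8, 6.2]
grip_width: 0.156
grip_force: 15.0
```

```bash
python3 -c "
from h import *
plan([(.614,.0135,.050,131.6)])"
```

```text
t 4.03 at [ 6.126000e-01  1.200000e-02  5.140000e-02 -1.731575e+02] w 0.156 gf 15.0 F [-1.3 -2.8  6.2] tilt [ 0.001  -0.0017] q [ 0.55  0.49 -0.77  1.71  0.38  1.09  1.35]
(0.614, 0.0135, 0.05, 131.6) tx -1.5 ty 1.3 tz 1.4 wz 0.964
```

Request:
jog_arm:
  increments:
    - {"tx": 0, "ty": 0, "tz": 0, "wx": 0, "wy": 0, "wz": 0.08, "gripper": 0}
    - {"tx": 0, "ty": 0, "tz": 0, "wx": 0, "wy": 0, "wz": 0.18, "gripper": 0}
    - {"tx": 0, "ty": 0, "tz": 0, "wx": 0, "wy": 0, "wz": 0.29, "gripper": 0}
    - {"tx": 0, "ty": 0, "tz": 0, "wx": 0, "wy": 0, "wz": 0.4, "gripper": 0}
    - {"tx": 0, "ty": 0, "tz": 0, "wx": 0, "wy": 0, "wz": 0.5, "gripper": 0}

```text
time: 4.45
position: [0.6127, 0.0127, 0.0514]
tool_rot: [0.601, 3.082, -0.001]
ft_force: [-0.3, -1.9, 5.1]
grip_width: 0.163
grip_force: 15.0
```

Request:
jog_arm:
  increments:
    - {"tx": 0, "ty": 0, "tz": 0, "wx": 0, "wy": 0, "wz": 0.1, "gripper": 0}
    - {"tx": 0, "ty": 0, "tz": 0, "wx": 0, "wy": 0, "wz": 0.2, "gripper": 0}
    - {"tx": 0, "ty": 0, "tz": 0, "wx": 0, "wy": 0, "wz": 0.3, "gripper": 0}
    - {"tx": 0, "ty": 0, "tz": 0, "wx": 0, "wy": 0, "wz": 0.4, "gripper": 0}
    - {"tx": 0, "ty": 0, "tz": 0, "wx": 0, "wy": 0, "wz": 0.465, "gripper": 0}

```text
time: 4.87
position: [0.6131, 0.0133, 0.0514]
tool_rot: [1.293, 2.861, 0.001]
ft_force: [0.4, -2.1, 4.1]
grip_width: 0.159
grip_force: 15.0
```

Request:
jog_arm:
  increments:
    - {"tx": 0, "ty": 0, "tz": 0, "wx": 0, "wy": 0, "wz": 0, "gripper": 0}
    - {"tx": 0, "ty": 0, "tz": 0, "wx": 0, "wy": 0, "wz": 0, "gripper": 0}
    - {"tx": 0, "ty": 0, "tz": 0, "wx": 0, "wy": 0, "wz": 0, "gripper": 0}
    - {"tx": 0, "ty": 0, "tz": 0, "wx": 0, "wy": 0, "wz": 0, "gripper": 0}
    - {"tx": 0, "ty": 0, "tz": 0, "wx": 0, "wy": 0, "wz": 0, "gripper": 0}

```text
time: 5.28
position: [0.6131, 0.0133, 0.0513]
tool_rot: [1.285, 2.865, 0.002]
ft_force: [1.7, -1.0, 5.2]
grip_width: 0.161
grip_force: 15.0
```

```bash
python3 -c "
from h import *
plan([(.614,.0135,.050,131.6)])"
```

```text
t 5.28 at [6.131000e-01 1.330000e-02 5.130000e-02 1.316925e+02] w 0.161 gf 15.0 F [ 1.7 -1.   5.2] tilt [0.0022 0.0002] q [ 0.41  0.44 -0.58  1.72  0.27  1.06  0.46]
(0.614, 0.0135, 0.05, 131.6) tx -0.5 ty 0.8 tz 1.3 wz 0.002
```

Request:
jog_arm:
  increments:
    - {"tx": 0, "ty": 0, "tz": 0, "wx": 0, "wy": 0, "wz": 0, "gripper": 0.5}
    - {"tx": 0, "ty": 0, "tz": 0, "wx": 0, "wy": 0, "wz": 0, "gripper": 0.5}
    - {"tx": 0, "ty": 0, "tz": 0, "wx": 0, "wy": 0, "wz": 0, "gripper": 0.5}
    - {"tx": 0, "ty": 0, "tz": 0, "wx": 0, "wy": 0, "wz": 0, "gripper": 0.5}
    - {"tx": 0, "ty": 0, "tz": -2, "wx": 0, "wy": 0, "wz": 0, "gripper": 0.5}

```text
time: 5.7
position: [0.6112, 0.0133, 0.0516]
tool_rot: [-1.286, -2.864, 0.001]
ft_force: [-0.8, 0.2, -0.0]
grip_width: 0.444
grip_force: 0.0
```

Request:
jog_arm:
  increments:
    - {"tx": 0, "ty": 0, "tz": -15, "wx": 0, "wy": 0, "wz": 0, "gripper": 0.5}
    - {"tx": 0, "ty": 0, "tz": -40, "wx": 0, "wy": 0, "wz": 0, "gripper": 0.5}
    - {"tx": 0, "ty": 0, "tz": -65, "wx": 0, "wy": 0, "wz": 0, "gripper": 0.5}
    - {"tx": 0, "ty": 0, "tz": -90, "wx": 0, "wy": 0, "wz": 0, "gripper": 0.5}
    - {"tx": 0, "ty": 0, "tz": -110, "wx": 0, "wy": 0, "wz": 0, "gripper": 0.5}

```text
time: 6.12
position: [0.6123, 0.0135, 0.1645]
tool_rot: [1.287, 2.865, 0.001]
ft_force: [0.3, 0.2, 0.1]
grip_width: 0.501
grip_force: 0.0
```

```bash
python3 -c "
from h import *
plan([(.55,.135,.15,149),(.48,.245,.12,165)])"
```

```text
t 6.12 at [6.123000e-01 1.350000e-02 1.645000e-01 1.316278e+02] w 0.501 gf 0.0 F [0.3 0.2 0.1] tilt [0.0012 0.    ] q [ 0.44  0.33 -0.62  1.61  0.2   1.26  0.51]
(0.55, 0.135, 0.15, 149) tx 132.3 ty 34.2 tz 14.5 wz -0.303
(0.48, 0.245, 0.12, 165) tx 116.7 ty 58.2 tz 30.0 wz -0.279
```

Request:
jog_arm:
  increments:
    - {"tx": 26, "ty": 7, "tz": 2, "wx": 0, "wy": 0, "wz": -0.06, "gripper": 0.5}
    - {"tx": 53, "ty": 14, "tz": 5, "wx": 0, "wy": 0, "wz": -0.12, "gripper": 0.5}
    - {"tx": 79, "ty": 21, "tz": 8, "wx": 0, "wy": 0, "wz": -0.18, "gripper": 0.5}
    - {"tx": 106, "ty": 28, "tz": 11, "wx": 0, "wy": 0, "wz": -0.24, "gripper": 0.5}
    - {"tx": 132, "ty": 34, "tz": 14, "wx": 0, "wy": 0, "wz": -0.3, "gripper": 0.5}

```text
time: 6.53
position: [0.5482, 0.1368, 0.148]
tool_rot: [-0.836, -3.028, 0.0]
ft_force: [-1.3, -0.2, -0.5]
grip_width: 0.503
grip_force: 0.0
```

Request:
jog_arm:
  increments:
    - {"tx": 26, "ty": 13, "tz": 6, "wx": 0, "wy": 0, "wz": -0.06, "gripper": 0.6}
    - {"tx": 53, "ty": 26, "tz": 12, "wx": 0, "wy": 0, "wz": -0.12, "gripper": 0.6}
    - {"tx": 79, "ty": 39, "tz": 18, "wx": 0, "wy": 0, "wz": -0.18, "gripper": 0.6}
    - {"tx": 103, "ty": 51, "tz": 25, "wx": 0, "wy": 0, "wz": -0.24, "gripper": 0.6}
    - {"tx": 117, "ty": 58, "tz": 30, "wx": 0, "wy": 0, "wz": -0.28, "gripper": 0.6}

```text
time: 6.95
position: [0.4763, 0.2487, 0.1178]
tool_rot: [-0.399, -3.115, -0.001]
ft_force: [-0.5, 0.7, -0.2]
grip_width: 0.598
grip_force: 0.0
```

Run:
```python
from h import *
plan([(.4865,.2523,.05,165),(.4865,.2523,.008,165)])
im,c,a,q=angles(); cv2.imwrite("pics/top1.png",im["color"]); print("bar",c,np.degrees(a))
si=vision.get_image("side"); cv2.imwrite("pics/side1.png",si["color"])
A=cv2.resize(im["color"][125:275,180:400],None,fx=1.8,fy=1.8,interpolation=3);B=cv2.resize(si["color"][140:320,190:350],None,fx=2.4,fy=2.4,interpolation=3)
H=max(A.shape[0],B.shape[0]); C=np.zeros((H,A.shape[1]+B.shape[1],3),np.uint8); C[:A.shape[0],:A.shape[1]]=A; C[:B.shape[0],A.shape[1]:]=B; print(C.shape); cv2.imwrite("pics/c1.png",C)
```

```text
t 6.95 at [4.763000e-01 2.487000e-01 1.178000e-01 1.653839e+02] w 0.598 gf 0.0 F [-0.5  0.7 -0.2] tilt [-0.0014  0.0005] q [ 0.22  0.26 -0.85  1.84  0.21  1.14  0.62]
(0.4865, 0.2523, 0.05, 165) tx -8.9 ty 6.1 tz 67.8 wz 0.007
(0.4865, 0.2523, 0.008, 165) tx 0.0 ty 0.0 tz 42.0 wz -0.000
bar [0.61405366 0.01310026] 133.39815171942746
(432, 780, 3)
```

View pics/c1.png

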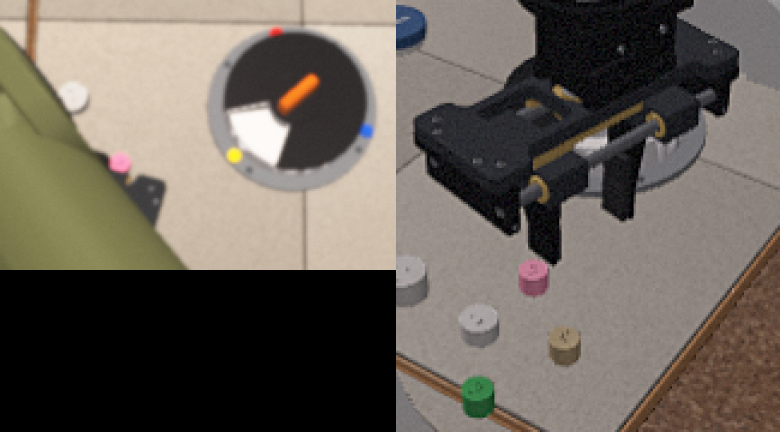

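The slot now faces the yellow marker (left crop, marker at (234,156)). The tan specimen stands alone under the gripper (right crop, (565,345)), with pink, silver and green clear of the fingers. Going down.

Request:
jog_arm:
  increments:
    - {"tx": -5, "ty": 4, "tz": 15, "wx": 0, "wy": 0, "wz": 0, "gripper": 0.6}
    - {"tx": -9, "ty": 6, "tz": 35, "wx": 0, "wy": 0, "wz": 0, "gripper": 0.6}
    - {"tx": -9, "ty": 6, "tz": 55, "wx": 0, "wy": 0, "wz": 0, "gripper": 0.6}
    - {"tx": -9, "ty": 6, "tz": 65, "wx": 0, "wy": 0, "wz": 0, "gripper": 0.6}
    - {"tx": -9, "ty": 6, "tz": 68, "wx": 0, "wy": 0, "wz": 0, "gripper": 0.6}

```text
time: 7.47
position: [0.4894, 0.2463, 0.0484]
tool_rot: [-0.417, -3.111, 0.004]
ft_force: [-0.7, -0.6, 0.7]
grip_width: 0.607
grip_force: 0.0
```

Request:
jog_arm:
  increments:
    - {"tx": 0, "ty": 0, "tz": 0, "wx": 0, "wy": 0, "wz": 0, "gripper": 0.6}
    - {"tx": 0, "ty": 0, "tz": 0, "wx": 0, "wy": 0, "wz": 0, "gripper": 0.6}
    - {"tx": 0, "ty": 0, "tz": 0, "wx": 0, "wy": 0, "wz": 0, "gripper": 0.6}
    - {"tx": 0, "ty": 0, "tz": 0, "wx": 0, "wy": 0, "wz": 0, "gripper": 0.6}
    - {"tx": 0, "ty": 0, "tz": 0, "wx": 0, "wy": 0, "wz": 0, "gripper": 0.6}

```text
time: 7.88
position: [0.4907, 0.2483, 0.0514]
tool_rot: [0.415, 3.113, 0.001]
ft_force: [0.2, 1.0, 0.7]
grip_width: 0.6
grip_force: 0.0
```

Run:
```python
from h import *
plan([(.4865,.2523,.008,165)])
si=vision.get_image("side"); print(project(si,[[.4865,.2523,.018],[*ctrl.get_state()["position"]]]))
cv2.imwrite("pics/c2.png",cv2.resize(si["color"][200:330,190:350],None,fx=4,fy=4,interpolation=3))
```

```text
t 7.88 at [4.907000e-01 2.483000e-01 5.140000e-02 1.648233e+02] w 0.6 gf 0.0 F [0.2 1.  0.7] tilt [0.0016 0.0002] q [ 0.17  0.37 -0.8   1.87  0.31  1.03  0.55]
(0.4865, 0.2523, 0.008, 165) tx 5.1 ty 2.8 tz 43.4 wz -0.003
[[259.96517942 279.78296556]
 [259.35999783 262.90807226]]
```

View pics/c2.png

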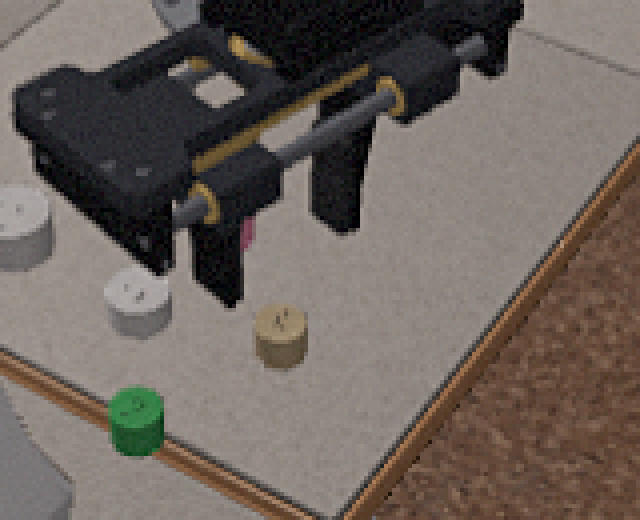

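The fingertips straddle (259,266) and the specimen's top is at (260,280). Both agree with the projections, so I correct by 5 mm and descend.

Request:
jog_arm:
  increments:
    - {"tx": 3, "ty": 2, "tz": 8, "wx": 0, "wy": 0, "wz": 0, "gripper": 0.6}
    - {"tx": 5, "ty": 3, "tz": 18, "wx": 0, "wy": 0, "wz": 0, "gripper": 0.6}
    - {"tx": 5, "ty": 3, "tz": 28, "wx": 0, "wy": 0, "wz": 0, "gripper": 0.6}
    - {"tx": 5, "ty": 3, "tz": 37, "wx": 0, "wy": 0, "wz": 0, "gripper": 0.6}
    - {"tx": 5, "ty": 3, "tz": 43, "wx": 0, "wy": 0, "wz": 0, "gripper": 0.6}

```text
time: 8.35
position: [0.485, 0.2518, 0.0055]
tool_rot: [-0.414, -3.112, 0.002]
ft_force: [0.4, 0.4, -0.1]
grip_width: 0.597
grip_force: 0.0
```

Request:
jog_arm:
  increments:
    - {"tx": 0, "ty": 0, "tz": 0, "wx": 0, "wy": 0, "wz": 0, "gripper": 0.5}
    - {"tx": 0, "ty": 0, "tz": 0, "wx": 0, "wy": 0, "wz": 0, "gripper": 0.4}
    - {"tx": 0, "ty": 0, "tz": 0, "wx": 0, "wy": 0, "wz": 0, "gripper": 0.3}
    - {"tx": 0, "ty": 0, "tz": 0, "wx": 0, "wy": 0, "wz": 0, "gripper": 0.2}
    - {"tx": 0, "ty": 0, "tz": 0, "wx": 0, "wy": 0, "wz": 0, "gripper": 0.1}
  grip_force: 15

```text
time: 8.77
position: [0.4865, 0.2525, 0.008]
tool_rot: [0.415, 3.113, 0.001]
ft_force: [-0.0, 0.7, -0.4]
grip_width: 0.309
grip_force: 0.0
```

Request:
jog_arm:
  increments:
    - {"tx": 0, "ty": 0, "tz": 0, "wx": 0, "wy": 0, "wz": 0, "gripper": 0.1}
    - {"tx": 0, "ty": 0, "tz": 0, "wx": 0, "wy": 0, "wz": 0, "gripper": 0.1}
    - {"tx": 0, "ty": 0, "tz": 0, "wx": 0, "wy": 0, "wz": 0, "gripper": 0.1}
    - {"tx": 0, "ty": 0, "tz": 0, "wx": 0, "wy": 0, "wz": 0, "gripper": 0.1}
    - {"tx": 0, "ty": 0, "tz": 0, "wx": 0, "wy": 0, "wz": 0, "gripper": 0.1}

```text
time: 9.18
position: [0.4864, 0.2524, 0.0079]
tool_rot: [0.415, 3.113, 0.0]
ft_force: [0.2, -0.2, 3.9]
grip_width: 0.237
grip_force: 15.0
```

Run:
```python
from h import *
plan([(.4865,.2523,.1,165)])
```

```text
t 9.18 at [4.864000e-01 2.524000e-01 7.900000e-03 1.648281e+02] w 0.237 gf 15.0 F [ 0.2 -0.2  3.9] tilt [0.0007 0.    ] q [ 0.13  0.43 -0.77  1.9   0.36  0.96  0.5 ]
(0.4865, 0.2523, 0.1, 165) tx -0.1 ty -0.1 tz -92.1 wz -0.003
```

Request:
jog_arm:
  increments:
    - {"tx": 0, "ty": 0, "tz": -15, "wx": 0, "wy": 0, "wz": 0, "gripper": 0.1}
    - {"tx": 0, "ty": 0, "tz": -40, "wx": 0, "wy": 0, "wz": 0, "gripper": 0.1}
    - {"tx": 0, "ty": 0, "tz": -65, "wx": 0, "wy": 0, "wz": 0, "gripper": 0.1}
    - {"tx": 0, "ty": 0, "tz": -90, "wx": 0, "wy": 0, "wz": 0, "gripper": 0.1}
    - {"tx": 0, "ty": 0, "tz": -110, "wx": 0, "wy": 0, "wz": 0, "gripper": 0.1}

```text
time: 9.6
position: [0.486, 0.2525, 0.1189]
tool_rot: [0.414, 3.114, 0.0]
ft_force: [0.8, 0.4, -0.4]
grip_width: 0.239
grip_force: 15.0
```

Run:
```python
from h import *
plan([(.54,.14,.12,148),(.578,.053,.1,131.6),(.578,.053,.044,131.6)])
im,c,a,q=angles(); ax=np.array([.6131,.0133]); print("bar",c,np.degrees(a))
hsv=cv2.cvtColor(im["color"],cv2.COLOR_BGR2HSV)
# slot edges: along arcs at cover-top height, sample brightness
for r in(.04,.05,.06,.07):
    th=np.arange(60,210,.5); P=np.array([[ax[0]+r*np.cos(np.radians(t)),ax[1]+r*np.sin(np.radians(t)),.04] for t in th])
    uv=project(im,P).astype(np.float32); v=cv2.remap(hsv[...,2],uv[:,0:1],uv[:,1:2],1)[:,0]; on=th[v>110]
    print(r,on.min(),on.max(),(on.min()+on.max())/2)
u,k,_=blob(im,(22,150,120),(35,255,255),(290,130,400,240)); d=ray(im,u,.012)[:2]-ax; print(u,np.hypot(*d),np.degrees(np.arctan2(*d[::-1])))
```

```text
t 9.6 at [4.860000e-01 2.525000e-01 1.189000e-01 1.648451e+02] w 0.239 gf 15.0 F [ 0.8  0.4 -0.4] tilt [0.0004 0.0001] q [ 0.21  0.28 -0.84  1.81  0.23  1.15  0.6 ]
(0.54, 0.14, 0.12, 148) tx -81.5 ty -94.5 tz -1.1 wz 0.294
(0.578, 0.053, 0.1, 131.6) tx -78.3 ty -53.6 tz 20.0 wz 0.286
(0.578, 0.053, 0.044, 131.6) tx 0.0 ty 0.0 tz 56.0 wz -0.000
bar [0.61421281 0.01296389] 133.31860717306574
0.04 93.5 169.5 131.5
0.05 95.0 167.5 131.25
0.06 96.5 166.5 131.5
0.07 97.5 165.5 131.5
[309.71794872 211.05128205] 0.08694687355515654 131.44325429346398
```

Slot middle is at 131.5°, marker at 131.4°, so it is well lined up. Carrying the specimen to the slot.

Request:
jog_arm:
  increments:
    - {"tx": -16, "ty": -19, "tz": 0, "wx": 0, "wy": 0, "wz": 0.06, "gripper": 0.1}
    - {"tx": -32, "ty": -38, "tz": 0, "wx": 0, "wy": 0, "wz": 0.12, "gripper": 0.1}
    - {"tx": -49, "ty": -57, "tz": 0, "wx": 0, "wy": 0, "wz": 0.18, "gripper": 0.1}
    - {"tx": -65, "ty": -76, "tz": 0, "wx": 0, "wy": 0, "wz": 0.24, "gripper": 0.1}
    - {"tx": -81, "ty": -94, "tz": 0, "wx": 0, "wy": 0, "wz": 0.294, "gripper": 0.1}

```text
time: 10.07
position: [0.5399, 0.1386, 0.1171]
tool_rot: [-0.873, -3.017, 0.001]
ft_force: [-0.0, 0.9, -0.4]
grip_width: 0.236
grip_force: 15.0
```

Request:
jog_arm:
  increments:
    - {"tx": -16, "ty": -11, "tz": 0, "wx": 0, "wy": 0, "wz": 0.06, "gripper": 0.1}
    - {"tx": -34, "ty": -23, "tz": 4, "wx": 0, "wy": 0, "wz": 0.12, "gripper": 0.1}
    - {"tx": -52, "ty": -35, "tz": 8, "wx": 0, "wy": 0, "wz": 0.19, "gripper": 0.1}
    - {"tx": -68, "ty": -46, "tz": 12, "wx": 0, "wy": 0, "wz": 0.25, "gripper": 0.1}
    - {"tx": -78, "ty": -54, "tz": 16, "wx": 0, "wy": 0, "wz": 0.286, "gripper": 0.1}

```text
time: 10.48
position: [0.5781, 0.0502, 0.1007]
tool_rot: [1.298, 2.861, -0.001]
ft_force: [0.0, -1.1, -0.6]
grip_width: 0.24
grip_force: 15.0
```

Request:
jog_arm:
  increments:
    - {"tx": 0, "ty": 0, "tz": 5, "wx": 0, "wy": 0, "wz": 0, "gripper": 0.1}
    - {"tx": 0, "ty": 0, "tz": 10, "wx": 0, "wy": 0, "wz": 0, "gripper": 0.1}
    - {"tx": 0, "ty": 0, "tz": 10, "wx": 0, "wy": 0, "wz": 0, "gripper": 0.1}
    - {"tx": 0, "ty": 0, "tz": 10, "wx": 0, "wy": 0, "wz": 0, "gripper": 0.1}
    - {"tx": 0, "ty": 0, "tz": 10, "wx": 0, "wy": 0, "wz": 0, "gripper": 0.1}

```text
time: 10.9
position: [0.5768, 0.055, 0.0917]
tool_rot: [-1.284, -2.867, -0.001]
ft_force: [0.3, -0.7, -0.8]
grip_width: 0.24
grip_force: 15.0
```

Run:
```python
from h import *
plan([(.578,.053,.044,131.6)])
```

```text
t 10.9 at [5.768000e-01 5.500000e-02 9.170000e-02 1.317508e+02] w 0.24 gf 15.0 F [ 0.3 -0.7 -0.8] tilt [0.0001 0.0005] q [ 0.4   0.34 -0.63  1.77  0.22  1.11  0.42]
(0.578, 0.053, 0.044, 131.6) tx -2.2 ty -0.4 tz 47.7 wz 0.003
```

Request:
jog_arm:
  increments:
    - {"tx": -1, "ty": 0, "tz": 10, "wx": 0, "wy": 0, "wz": 0, "gripper": 0.1}
    - {"tx": -2, "ty": 0, "tz": 21, "wx": 0, "wy": 0, "wz": 0, "gripper": 0.1}
    - {"tx": -2, "ty": 0, "tz": 32, "wx": 0, "wy": 0, "wz": 0, "gripper": 0.1}
    - {"tx": -2, "ty": 0, "tz": 40, "wx": 0, "wy": 0, "wz": 0, "gripper": 0.1}
    - {"tx": -2, "ty": 0, "tz": 46, "wx": 0, "wy": 0, "wz": 0, "gripper": 0.1}

```text
time: 11.32
position: [0.5774, 0.0517, 0.0435]
tool_rot: [-1.287, -2.863, 0.002]
ft_force: [1.0, 0.1, -0.1]
grip_width: 0.243
grip_force: 15.0
```

Request:
jog_arm:
  increments:
    - {"tx": 0, "ty": 0, "tz": 0, "wx": 0, "wy": 0, "wz": 0, "gripper": 0.1}
    - {"tx": 0, "ty": 0, "tz": 0, "wx": 0, "wy": 0, "wz": 0, "gripper": 0.1}
    - {"tx": 0, "ty": 0, "tz": 0, "wx": 0, "wy": 0, "wz": 0, "gripper": 0.1}
    - {"tx": 0, "ty": 0, "tz": 0, "wx": 0, "wy": 0, "wz": 0, "gripper": 0.1}
    - {"tx": 0, "ty": 0, "tz": 0, "wx": 0, "wy": 0, "wz": 0, "gripper": 0.1}

```text
time: 11.73
position: [0.5789, 0.0518, 0.0461]
tool_rot: [1.288, 2.865, 0.001]
ft_force: [-0.5, -0.5, -1.0]
grip_width: 0.243
grip_force: 15.0
```

Run:
```python
from h import *
plan([(.578,.053,.044,131.6)])
si=vision.get_image("side")
cv2.imwrite("pics/c3.png",cv2.resize(si["color"][100:240,190:350],None,fx=4,fy=4,interpolation=3))
```

```text
t 11.73 at [5.789000e-01 5.180000e-02 4.610000e-02 1.315948e+02] w 0.243 gf 15.0 F [-0.5 -0.5 -1. ] tilt [ 0.001  -0.0001] q [ 0.38  0.39 -0.61  1.8   0.26  1.03  0.39]
(0.578, 0.053, 0.044, 131.6) tx 1.5 ty 0.1 tz 2.1 wz -0.000
```

View pics/c3.png

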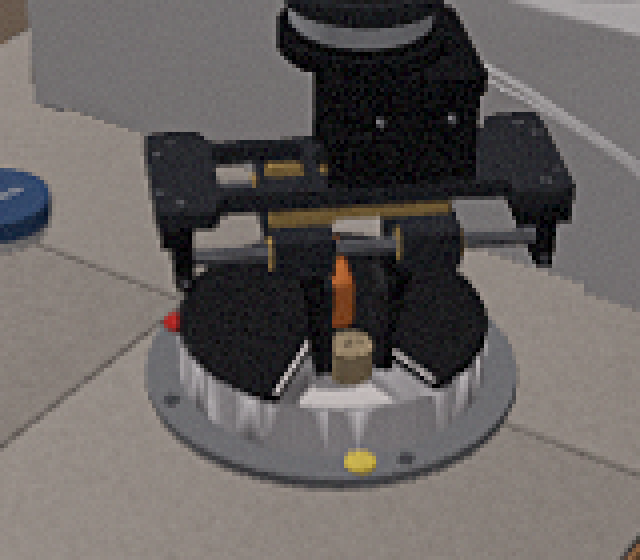

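The specimen hangs in the slot at crop (352,357), clear of both white edges, with the slot straight above the yellow marker at (360,461). Releasing.

Request:
jog_arm:
  increments:
    - {"tx": 1, "ty": 0, "tz": 1.5, "wx": 0, "wy": 0, "wz": 0, "gripper": 0.1}
    - {"tx": 1, "ty": 0, "tz": 1.5, "wx": 0, "wy": 0, "wz": 0, "gripper": 0.1}
    - {"tx": 1, "ty": 0, "tz": 1.5, "wx": 0, "wy": 0, "wz": 0, "gripper": 0.45}
    - {"tx": 1, "ty": 0, "tz": 1.5, "wx": 0, "wy": 0, "wz": 0, "gripper": 0.45}
    - {"tx": 1, "ty": 0, "tz": 1.5, "wx": 0, "wy": 0, "wz": 0, "gripper": 0.45}

```text
time: 12.2
position: [0.5779, 0.0525, 0.0442]
tool_rot: [1.288, 2.865, 0.0]
ft_force: [-0.6, -0.7, 0.1]
grip_width: 0.383
grip_force: 0.0
```

Request:
jog_arm:
  increments:
    - {"tx": 0, "ty": 0, "tz": 0, "wx": 0, "wy": 0, "wz": 0, "gripper": 0.45}
    - {"tx": 0, "ty": 0, "tz": 0, "wx": 0, "wy": 0, "wz": 0, "gripper": 0.45}
    - {"tx": 0, "ty": 0, "tz": -3, "wx": 0, "wy": 0, "wz": 0, "gripper": 0.45}
    - {"tx": 0, "ty": 0, "tz": -15, "wx": 0, "wy": 0, "wz": 0, "gripper": 0.45}
    - {"tx": 0, "ty": 0, "tz": -35, "wx": 0, "wy": 0, "wz": 0, "gripper": 0.45}

```text
time: 12.62
position: [0.5762, 0.0523, 0.0782]
tool_rot: [-1.286, -2.862, 0.002]
ft_force: [-0.1, 0.1, -0.4]
grip_width: 0.445
grip_force: 0.0
```

Request:
jog_arm:
  increments:
    - {"tx": 0, "ty": 0, "tz": -25, "wx": 0, "wy": 0, "wz": 0, "gripper": 0.45}
    - {"tx": 0, "ty": 0, "tz": -50, "wx": 0, "wy": 0, "wz": 0, "gripper": 0.45}
    - {"tx": 0, "ty": 0, "tz": -75, "wx": 0, "wy": 0, "wz": 0, "gripper": 0.45}
    - {"tx": 0, "ty": 0, "tz": -100, "wx": 0, "wy": 0, "wz": 0, "gripper": 0.45}
    - {"tx": 0, "ty": 0, "tz": -110, "wx": 0, "wy": 0, "wz": 0, "gripper": 0.45}

```text
time: 13.03
position: [0.5797, 0.0532, 0.1939]
tool_rot: [1.285, 2.86, 0.004]
ft_force: [0.4, 0.3, 0.7]
grip_width: 0.447
grip_force: 0.0
```

Run:
```python
from h import *
plan([(.45,.1,.2,131.6)])
```

```text
t 13.03 at [5.797000e-01 5.320000e-02 1.939000e-01 1.316153e+02] w 0.447 gf 0.0 F [0.4 0.3 0.7] tilt [ 0.0065 -0.0001] q [ 0.42  0.25 -0.65  1.65  0.16  1.29  0.47]
(0.45, 0.1, 0.2, 131.6) tx 121.1 ty -65.9 tz -6.1 wz 0.000
```

Request:
jog_arm:
  increments:
    - {"tx": 24, "ty": -13, "tz": 0, "wx": 0, "wy": 0, "wz": 0, "gripper": 0.45}
    - {"tx": 48, "ty": -26, "tz": 0, "wx": 0, "wy": 0, "wz": 0, "gripper": 0.45}
    - {"tx": 72, "ty": -39, "tz": 0, "wx": 0, "wy": 0, "wz": 0, "gripper": 0.45}
    - {"tx": 96, "ty": -52, "tz": 0, "wx": 0, "wy": 0, "wz": 0, "gripper": 0.45}
    - {"tx": 115, "ty": -62, "tz": 0, "wx": 0, "wy": 0, "wz": 0, "gripper": 0.45}

```text
time: 13.45
position: [0.4529, 0.0982, 0.1887]
tool_rot: [-1.286, -2.865, 0.001]
ft_force: [-0.2, 0.2, 0.4]
grip_width: 0.453
grip_force: 0.0
```

Request:
jog_arm:
  increments:
    - {"tx": 0, "ty": 0, "tz": 0, "wx": 0, "wy": 0, "wz": 0, "gripper": 0.45}
    - {"tx": 0, "ty": 0, "tz": 0, "wx": 0, "wy": 0, "wz": 0, "gripper": 0.45}
    - {"tx": 0, "ty": 0, "tz": 0, "wx": 0, "wy": 0, "wz": 0, "gripper": 0.45}
    - {"tx": 0, "ty": 0, "tz": 0, "wx": 0, "wy": 0, "wz": 0, "gripper": 0.45}
    - {"tx": 0, "ty": 0, "tz": 0, "wx": 0, "wy": 0, "wz": 0, "gripper": 0.45}

```text
time: 13.87
position: [0.4557, 0.097, 0.1889]
tool_rot: [-1.289, -2.864, -0.001]
ft_force: [0.6, -0.1, -0.2]
grip_width: 0.451
grip_force: 0.0
```

Run:
```python
from h import *
plan([])
im,c,a,q=angles(); si=vision.get_image("side"); print("bar",c,np.degrees(a))
A=cv2.resize(im["color"][125:255,280:400],None,fx=3,fy=3,interpolation=3);B=cv2.resize(si["color"][140:240,210:340],None,fx=3.3,fy=3.3,interpolation=3)
C=np.zeros((max(A.shape[0],B.shape[0]),A.shape[1]+B.shape[1],3),np.uint8); C[:A.shape[0],:A.shape[1]]=A; C[:B.shape[0],A.shape[1]:]=B; print(C.shape); cv2.imwrite("pics/c4.png",C)
```

```text
t 13.87 at [4.557000e-01 9.700000e-02 1.889000e-01 1.315481e+02] w 0.451 gf 0.0 F [ 0.6 -0.1 -0.2] tilt [-0.0003  0.0007] q [ 0.45 -0.03 -0.7   1.91 -0.02  1.25  0.49]Traceback (most recent call last):
  File "<stdin>", line 3, in <module>
  File "h.py", line 19, in angles
    g,n,p=blob(im,(3,150,120),(15,255,255),(290,130,400,240))
          ~~~~^^^^^^^^^^^^^^^^^^^^^^^^^^^^^^^^^^^^^^^^^^^^^^^
  File "h.py", line 16, in blob
    i=1+S[1:,4].argmax(); ys,xs=np.nonzero(L==i); return C[i]+[l,t],S[i,4],np.c_[xs+l,ys+t]
        ~~~~~~~~~~~~~~^^
ValueError: attempt to get argmax of an empty sequence
```

Request:
jog_arm:
  increments:
    - {"tx": 23, "ty": 11, "tz": 0, "wx": 0, "wy": 0, "wz": 0, "gripper": 0.45}
    - {"tx": 46, "ty": 22, "tz": 0, "wx": 0, "wy": 0, "wz": 0, "gripper": 0.45}
    - {"tx": 69, "ty": 33, "tz": 0, "wx": 0, "wy": 0, "wz": 0, "gripper": 0.45}
    - {"tx": 92, "ty": 44, "tz": 0, "wx": 0, "wy": 0, "wz": 0, "gripper": 0.45}
    - {"tx": 115, "ty": 54, "tz": 0, "wx": 0, "wy": 0, "wz": 0, "gripper": 0.45}

```text
time: 14.33
position: [0.4192, 0.2203, 0.189]
tool_rot: [-1.289, -2.865, -0.001]
ft_force: [0.8, -0.5, -0.1]
grip_width: 0.451
grip_force: 0.0
```

Request:
jog_arm:
  increments:
    - {"tx": 0, "ty": 0, "tz": 0, "wx": 0, "wy": 0, "wz": 0, "gripper": 0.45}
    - {"tx": 0, "ty": 0, "tz": 0, "wx": 0, "wy": 0, "wz": 0, "gripper": 0.45}
    - {"tx": 0, "ty": 0, "tz": 0, "wx": 0, "wy": 0, "wz": 0, "gripper": 0.45}
    - {"tx": 0, "ty": 0, "tz": 0, "wx": 0, "wy": 0, "wz": 0, "gripper": 0.45}
    - {"tx": 0, "ty": 0, "tz": 0, "wx": 0, "wy": 0, "wz": 0, "gripper": 0.45}

```text
time: 14.75
position: [0.4197, 0.218, 0.1889]
tool_rot: [-1.291, -2.864, 0.001]
ft_force: [0.0, 0.0, -0.4]
grip_width: 0.448
grip_force: 0.0
```

Run:
```python
from h import *
plan([])
im=vision.get_image("top"); si=vision.get_image("side")
A=cv2.resize(im["color"][125:255,280:400],None,fx=3,fy=3,interpolation=3);B=cv2.resize(si["color"][140:240,210:340],None,fx=3.3,fy=3.3,interpolation=3)
C=np.zeros((max(A.shape[0],B.shape[0]),A.shape[1]+B.shape[1],3),np.uint8); C[:A.shape[0],:A.shape[1]]=A; C[:B.shape[0],A.shape[1]:]=B; cv2.imwrite("pics/c4.png",C)
try: _,c,a,q=angles(); print("bar",c,np.degrees(a))
except ValueError: print("grip hidden")
```

```text
t 14.75 at [  0.4197   0.218    0.1889 131.4676] w 0.448 gf 0.0 F [ 0.   0.  -0.4] tilt [-0.0004 -0.0002] q [ 0.32 -0.01 -0.84  1.89 -0.01  1.25  0.21]
bar [0.61436963 0.01281364] 133.25238282487032
```

View pics/c4.png

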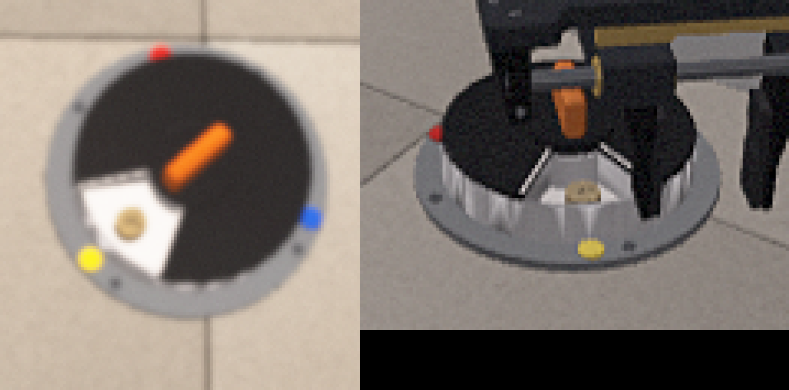

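The specimen lies flat in the compartment (top crop (131,224), side crop (583,190)). The slot is lined up with the yellow marker at (91,260), the bar angle is unchanged, and the arm is clear. Handing in.

```bash
python3 -c "
from bench import ctrl
print(ctrl.close_job())"
```

```text
the job is handed in; nothing more can be done
None
```

I turned the dial slot to the yellow marker, put the bronze specimen through it into the compartment, let go of everything with the arm clear, and handed in the job at about 15 s; the result has not been reported back.

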